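# Stop the feeder and clear its jam

## Robot

A 6-joint arm with a two-finger parallel gripper is mounted at the origin on a cart in front of the work surface, level with it; the furniture and walls round the work are solid. World frame = base frame: x ahead of the robot, y to its left, z up, the work surface at z = 0. Lengths are in m, angles in rad, forces in N, time in s.
With the tool pointing down it reaches from about 0.3 to 0.775 m from the base axis. Payload 14.6 kg.
Tool frame: the origin (TCP) lies between the finger pads; the fingertips stand env.tips_ahead ahead of it and the grasp point (between the pads) lies 5 mm behind it (env.tips_ahead is the distance from the TCP to the fingertips, in m); z points along the fingers, x is the direction in which the jaws open and shut, and the axes are right-handed (so a half turn about z gives the same grasp; the last joint's range is limited). The gripper opens to 85 mm and grips with 20 to 120 N. Pads are 22 mm wide; open, the fingers measure 114 mm over their backs; the gripper's body (76 mm by 85 mm) begins 54 mm behind the grasp point. The pads swing forward as they close: fully open they stand 13 mm farther back than shut.
Start: joints at [1.186, 0.3, 1.521, -0, 1.321, -0.067], TCP at [0.172, 0.522, 0.245] pointing down, gripper open.
Joint ranges: [-3.03, 3.03], [-0.79, 2.21], [0.23, 2.52], [-1.04, 4.18], [0, 3.07], [-2.55, 2.55]. Speed limits (rad/s): [2.22, 2.22, 2.57, 3.14, 3.14, 3.14].

## Interface

Orientations are given as a 3x3 rotation matrix whose columns are the frame's x, y, z axes.
In Python, from cell import env gives the robot as it stands.
- The arm moves only by the shell command python3 -m handwheel 'ROWS' [OPENING] [FORCE]. ROWS is text: rows parted by semicolons, each of 6 numbers parted by spaces: the shift along the world's x, y, z in mm, then the turn, a rotation vector about the world's x, y, z in degrees. A call has exactly 10 rows; each row shifts and turns the pose as measured when the row begins; what a row does not reach is not made up. A row lasts 1/8 s, in which the tool goes at most 62.5 mm and 10.7 degrees, less where a joint would pass 70% of its speed; a pose out of reach is approached as far as the arm can. A call with a gripper value outside its range is refused whole. OPENING is the closure, from -1 (fully open) to 1 (shut), so that 0 is half open, set as the call begins (- or left out, the last holds). The fingers move at their own pace and stop on an object; FORCE is the grip in N (left out, the last holds). Time passes only in rows, so rows that do not move let the fingers close, or fill a call up. It gives the time, the measured TCP pose, the force and the opening at its end, in the units of the state.
- env.sense(): the state, without advancing time (a new reading comes with each control period).
- env.snapshot(name): name is "side" or "top"; returns (picture, depth): 420x560x3 uint8, blue, green, red; 420x560 float32, m along the optical axis (not along the pixel's ray), 0 where there is no reading.
- env.get_calibration(name): a dict with "fovy" (degrees; the focal length in pixels is half the picture's height over the tangent of half this angle, whatever the lens; pixels are square), "cx", "cy" (the principal point, pixels), "k1" (the pictures are not rectified: a ray, as slopes to the right and down, at radius r is drawn at 1 + k1 r^2 times it, then the intrinsics apply), "T" (4x4, takes a point from camera to world coordinates). Camera axes: x right, y down, z forward; pixel columns grow to the right and rows downward; lengths in m; the calibration is good to about 2 mm. A picture is of the moment at which its call begins. get_calibration takes no time and is no camera call.
- env.close_job(): hands the job in, once; it reports no verdict.
Trained networks look in the newest picture that a camera, given by its name, has taken for a name from the list of things; names that differ only in an ending like _2 or _b are one class to them, and where a whole thing is asked for, a point or a joint stands for the part that bears it (a point fixed in the world has none). Each returns a list of dicts, best first, with "conf" (0 to 1); they miss things now and then, are a little off and sometimes report something else, mostly with a low value. They report only what shows in the picture. A call takes as long as a camera call. They do not tell look-alikes from the thing itself.
- env.outline_of(query, camera): "pixels" (420x560 bool, what is visible of it) and "extent" ([centre column, centre row, width, height] in pixels, round what is visible of it).
- env.pinpoint(query, camera): "at" ([row, column] in pixels: a listed point, or the origin of a listed thing).
The state is a dict: "time": time; "joints": joint angles; "dq": joint speeds; "tau": joint torques, N m; "eef_pos": TCP position; "tool_rot": TCP orientation; "wrist_force": force on the tool from outside, world axes, zero at the start; "torque": the same for the moment, N m; "finger_gap": finger opening in m.
Only numpy, scipy, OpenCV 4.12 (cv2) and the standard library are available. Lean on these libraries where they do the work, as an engineer would, in place of code of your own. Each camera call takes 0.05 s, during which the arm holds its last target. There are 200 camera calls.

## Task

The parts feeder has jammed: a long black clip has turned crosswise in the chute and its ends have slipped under the two yellow guide lips. First turn the selector on the grey control box to the red mark (stop), then push the clip back up the chute until it is clear of the lips, lift it out and lay it in the red bin. Leave the white lid and the tape measure where they are.

Things in the scene. Friction and masses are not known exactly. Their poses are not given: they have to be found in the camera images.
- selector (a joint): angle of the black selector knob, rad, growing as it turns clockwise seen from above. Four detents marked by coloured dots: white 0, red 0.75, yellow 1.5, green 2.25; stops at -0.1 and 2.35. The bumps between take about 0.15 N m; let go, it settles into the nearest detent. It starts in the yellow or the green detent
- selector_grip (a point): on the knob's vertical axis, in the middle of its upright grip bar, 83 mm above the bench; turns with the knob. x = along the bar to its white pointer end, z up. Bar 44 mm long (x), 14 mm thick (y), 28 mm high: top 13 mm above this point, foot 15 mm below, on a 48 mm round skirt 8 mm thick that turns with it
- control_box: grey control box, 112 x 102 mm, 60 mm high, fixed; origin at the centre of its underside, z up. The knob stands at its centre; its pointer lies at angle 1.125 - selector (counterclockwise from above, from the box's x axis), so the red dot is at +0.375. A cable gland sticks out 25 mm at +x
- throat (a point): on the chute floor's centre line at the mouth of the throat, 62 mm above the bench. x = uphill along the floor (0.21 rad above level, away from the robot), y = across, z = square to the floor. Floor from x = -90 to 116 mm, outer walls at y = +-38, 26 mm high. At x < 0 two shoulders narrow it to an open-topped channel 40 mm wide (y = +-20)
- feeder: the feeder, fixed; base 210 x 100 mm, at most 120 mm high; origin on the bench below the throat, x level in the uphill direction. Two yellow guide lips, 18 to 22 mm above the chute floor, cover |y| = 20 to 38 mm from the lower end up to 26 mm past the throat: the clip's ends are under them until its centre is some 40 mm uphill of the throat. Beyond, the chute is open above
- clip_centre (a point): centre of the jammed clip: a loose black moulded bar 64 mm long (its y), 20 mm wide (its x) and 14 mm high (its z), about 30 g. At first it lies flat on the chute floor across the throat, its downhill long side at the shoulders. It does not slide down by itself
- red_bin: small red open bin, loose, 105 mm long (x) x 76 mm (y) outside, 100 x 70 mm inside; origin at the centre of its underside, floor 2 mm thick, walls 50 mm high except the one at -x, which is 28 mm high
- white_lid: round white lid lying on the bench, 45 mm across, 13 mm high; to be left alone
- tape_measure: yellow tape measure standing on the bench, 81 x 35 mm, 65 mm high; to be left alone
Not all that is in view belongs to the job. Of the things like the part that bears clip_centre, leave any that is orange or pink; of the rest the larger one is meant.

How it is judged:
On the way, in this order (a step that is already met when the one before it is completed fails the run):
1. the selector rests at the red mark (value of joint selector between 0.6 and 0.9 rad and contact force between selector and the fingers below 0.1 N), for 0.3 s.
2. the clip, still in the chute, has been moved uphill clear of the guide lips (x of clip_centre in the frame of throat above 0.036 m and z of clip_centre in the frame of throat below 0.02 m), for 0.1 s.
At the end, for the whole second after the job is handed in: the selector rests at the red mark (0.75 rad, within 0.15), and the clip lies at rest inside the red bin, its centre less than 35 mm above the bin's underside, the bin standing upright on its base (within 0.15 rad) (value of joint selector between 0.6 and 0.9 rad and x of clip_centre in the frame of red_bin between -0.05 and 0.05 m and y of clip_centre in the frame of red_bin between -0.035 and 0.035 m and z of clip_centre in the frame of red_bin between 0 and 0.035 m and angle between red_bin's own z axis and vertical below 0.15 rad and linear speed of clip below 0.02 m/s); the robot touches nothing.
It fails at once if the white lid or the tape measure is moved by more than 30 mm (distance of any of white_lid, tape_measure from where it was at the start of the episode above 0.03 m).
It also fails if it takes over 56 s, if anything falls off the work surface, if the arm or the gripper's body presses on something with over 40 N, if the wrist force passes 120 N, or if a joint passes its speed limit or range.

## Working session

There is one attempt and no reset: what is moved stays moved. The work goes in short steps, Python scripts to look and compute and a shell command to move; the robot and the scene stay as the last step left them, time stands still between calls to the robot, and variables do not carry over. Pictures are saved under pics/ and viewed, on a budget of 10 in all, crops included, one or two more only if the job needs it, and the job is handed in when it is done.

```bash
mkdir -p pics; ls; cat > h.py <<'E'
import numpy as np, cv2
from cell import env
def ray(cam,r,c):
    k=env.get_calibration(cam); f=210/np.tan(np.radians(k["fovy"])/2)
    d=np.array([(c-k["cx"])/f,(r-k["cy"])/f]); u=d.copy()
    for _ in range(20): u=d/(1+k["k1"]*(u@u))
    T=np.array(k["T"]); return T, np.array([u[0],u[1],1.])
def at_depth(cam,r,c,z):
    T,u=ray(cam,r,c); return T[:3,:3]@(u*z)+T[:3,3]
def at_z(cam,r,c,h):
    T,u=ray(cam,r,c); d=T[:3,:3]@u; return T[:3,3]+d*(h-T[2,3])/d[2]
def tri(p,q):  # (cam,r,c) x2
    A=[];B=[]
    for cam,r,c in (p,q):
        T,u=ray(cam,r,c); d=T[:3,:3]@u; d/=np.linalg.norm(d); M=np.eye(3)-np.outer(d,d); A.append(M);B.append(M@T[:3,3])
    X=np.linalg.solve(sum(A),sum(B)); return X, [np.linalg.norm(A[i]@X-B[i]) for i in (0,1)]
def proj(cam,X):
    k=env.get_calibration(cam); f=210/np.tan(np.radians(k["fovy"])/2); T=np.array(k["T"])
    p=T[:3,:3].T@(np.array(X)-T[:3,3]); u=p[:2]/p[2]; u=u*(1+k["k1"]*(u@u)); return u[0]*f+k["cx"],u[1]*f+k["cy"]
E
python3 - <<'E'
from h import *
np.set_printoptions(precision=4,suppress=True)
print(env.tips_ahead,env.sense())
for cam in("side","top"):
    im,d=env.snapshot(cam); cv2.imwrite(f"pics/{cam}0.png",im); np.save(f"d_{cam}0.npy",d)
    k=env.get_calibration(cam);print(cam,k["fovy"],np.array(k["T"])[:3,3])
    for q in ["selector_grip","control_box","throat","feeder","clip_centre","red_bin","white_lid","tape_measure"]:
        for r in env.pinpoint(q,cam)[:3]: 
            a=r["at"]; i=min(max(int(round(a[0])),0),419);j=min(max(int(round(a[1])),0),559)
            print(q,round(r["conf"],2),np.round(a,1),at_depth(cam,a[0],a[1],d[i,j]) if d[i,j]>0 else None)
E
```

```text
pics
0.014 {'time': 0.0, 'joints': array([ 1.1864,  0.3005,  1.5216, -0.    ,  1.3207, -0.0666]), 'dq': array([-0.0019,  0.0007,  0.    ,  0.0013, -0.0009, -0.0014]), 'tau': array([  0.0001, -54.3517, -36.1781,  -0.0001,   0.0041,  -0.0001]), 'eef_pos': array([0.1718, 0.5222, 0.2447]), 'tool_rot': array([[ 0.3125,  0.9499, -0.0004],
       [ 0.9499, -0.3125, -0.0011],
       [-0.0012, -0.0001, -1.    ]]), 'wrist_force': array([-0.3233,  0.1911,  0.2807]), 'torque': array([-0.0219, -0.0069, -0.0079]), 'finger_gap': 0.08573785878177186}
side 53.153465022291314 [ 0.1703 -0.5648  0.5253]
selector_grip 0.61 [268.2 327.4] [ 0.4807 -0.0963  0.0905]
control_box 0.66 [308.3 325.1] [ 0.4517 -0.1414  0.0514]
throat 0.83 [213.4 283. ] [0.5017 0.1162 0.0779]
throat 0.25 [307.  324.3] [ 0.4497 -0.142   0.0555]
feeder 0.97 [234.3 283.7] [0.5029 0.1148 0.026 ]
clip_centre 0.72 [233.6 204.1] [0.3527 0.21   0.0139]
clip_centre 0.62 [270.6 292. ] [0.4741 0.0181 0.006 ]
clip_centre 0.6 [205.9 289.2] [0.5287 0.141  0.0766]
red_bin 0.92 [199.2 238.8] [0.4747 0.3147 0.0204]
red_bin 0.72 [203.1 288.6] [0.54
[... 175 characters left out ...]
0459]
tape_measure 0.66 [184.2 282.2] [0.6182 0.3611 0.0103]
top 52.572217465488606 [0.4212 0.1706 0.9255]
selector_grip 0.94 [231.8 392.7] [ 0.4855 -0.0814  0.0882]
control_box 0.88 [232.5 388.5] [ 0.4855 -0.0786  0.0684]
throat 0.94 [220.5 278.8] [0.5072 0.1465 0.0592]
feeder 0.93 [219.8 281.9] [0.5086 0.1402 0.0604]
clip_centre 0.74 [210.8 279.9] [0.5256 0.1449 0.0723]
clip_centre 0.53 [293.8 243.5] [0.3543 0.2178 0.0138]
clip_centre 0.49 [239.5 330.6] [0.4726 0.0323 0.0107]
red_bin 0.98 [230.1 178.9] [ 0.4883  0.3621 -0.0011]
white_lid 0.63 [160.9 343.4] [0.6468 0.0043 0.0118]
tape_measure 0.76 [169.  176.5] [0.6138 0.363  0.0441]
tape_measure 0.55 [234.3 386.3] [ 0.4817 -0.0741  0.0679]
```

```bash
python3 - <<'E'
import cv2
for c in("top","side"):
    cv2.imwrite(f"pics/{c}0b.png",cv2.resize(cv2.imread(f"pics/{c}0.png"),(800,600),interpolation=cv2.INTER_CUBIC))
E
```

```text
(no output)
```

View pics/top0b.png

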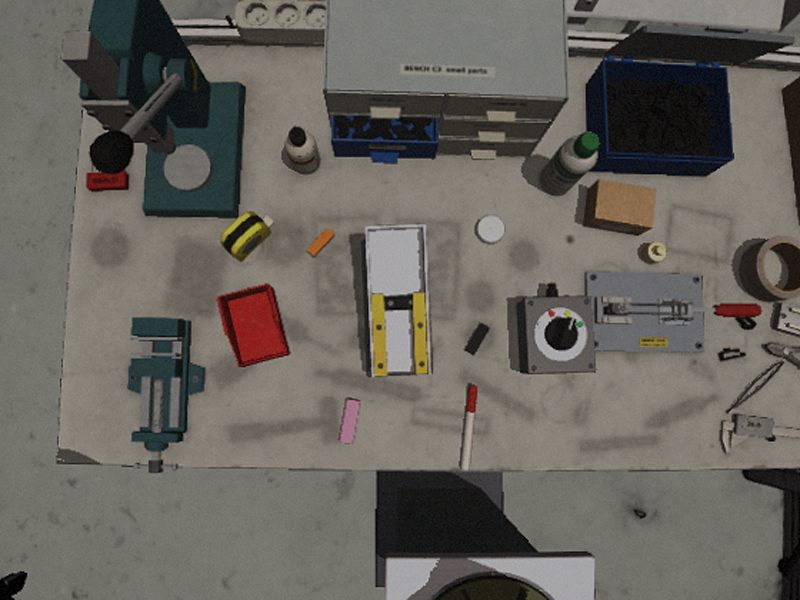

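View pics/side0b.png

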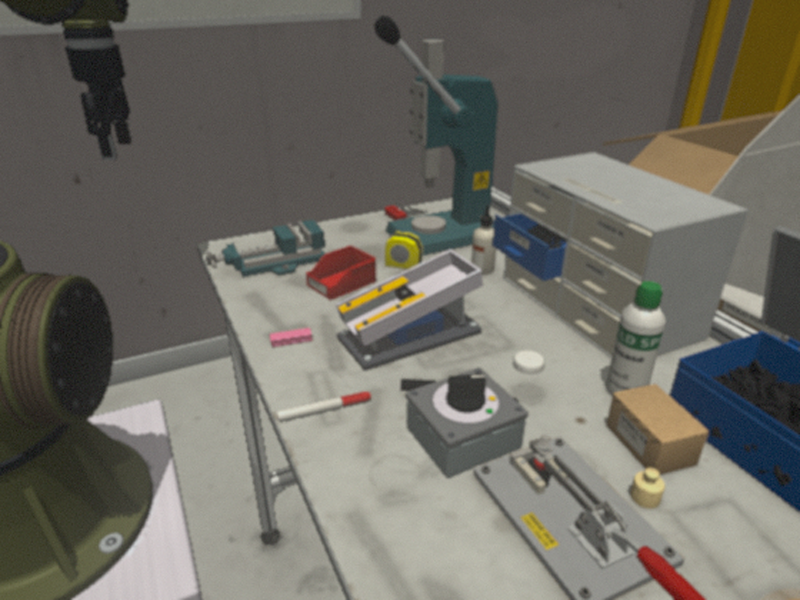

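The top view shows four clip-like things: black in the chute throat (398,301), a smaller black one on the bench (477,339), orange (320,242) and pink (348,421). The one in the throat fits, because it is black and lies crosswise under the yellow lips. The box is at (558,335) with the gland pointing up, the bin at (253,325), the lid at (490,229) and the tape at (246,235). I'll enlarge the clip and the knob to confirm.

```bash
python3 - <<'E'
from h import *
np.set_printoptions(precision=4,suppress=True)
im=cv2.imread("pics/top0.png"); s=cv2.imread("pics/side0.png")
f=lambda m,r,c,h=40:cv2.resize(m[r-h:r+h,c-h:c+h],(400,400),interpolation=cv2.INTER_CUBIC)
cv2.imwrite("pics/crop1.png",np.hstack([f(im,232,390,32),f(im,212,280,32)]))
for q in["control_box","feeder","red_bin","clip_centre","selector"]:
    env.snapshot("top"); 
    for o in env.outline_of(q,"top")[:3]:
        m=o["pixels"].astype(np.uint8); c,sz,a=cv2.minAreaRect(cv2.findNonZero(m)); print(q,round(o["conf"],2),m.sum(),np.round(c,1),np.round(sz,1),round(a,1))
        if q=="control_box" or q=="red_bin":
            h=.06 if q[0]=="c" else .05
            print([at_z("top",p[1],p[0],h) for p in cv2.boxPoints((c,sz,a))])
E
```

```text
control_box 0.57 2912 [388.6 229.3] [63.  53.5] 88.2
[array([ 0.5556, -0.0234,  0.06  ]), array([ 0.5616, -0.1375,  0.06  ]), array([ 0.43  , -0.1394,  0.06  ]), array([ 0.4255, -0.027 ,  0.06  ])]
feeder 0.71 4614 [277.1 209.7] [105.5  46.4] 87.6
red_bin 0.96 2096 [176.9 227.3] [53.1 41.4] 75.4
[array([0.5319, 0.413 , 0.05  ]), array([0.5552, 0.3307, 0.05  ]), array([0.4494, 0.2995, 0.05  ]), array([0.4266, 0.3809, 0.05  ])]
clip_centre 0.67 284 [244.1 294.3] [ 9.5 30.1] 10.3
clip_centre 0.63 143 [223.9 169.3] [ 7.  20.7] 41.2
clip_centre 0.5 159 [333.6 236.5] [ 7.4 21.9] 28.6
selector 0.78 400 [392.5 233. ] [22. 21.] 90.0
selector 0.7 206 [278.5 211. ] [10. 19.] 90.0
selector 0.23 2104 [176.8 227.1] [52.9 41.2] 76.0
```

View pics/crop1.png

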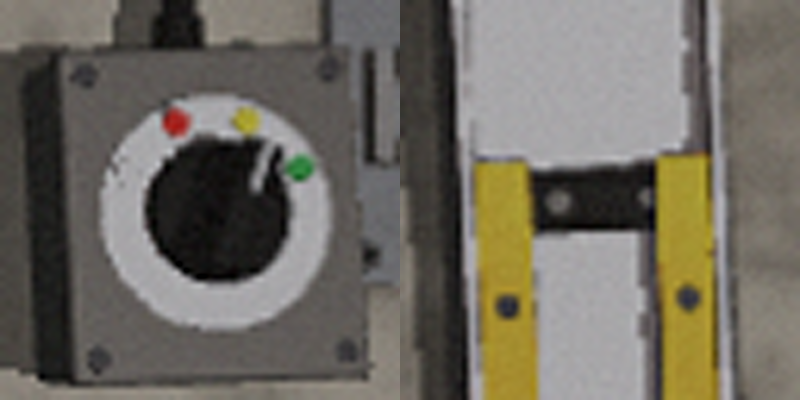

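The enlarged crop confirms the black clip: it lies crosswise in the throat with its ends under the lips and is much longer than the loose black one. The white pointer is at crop (263,170), beside the yellow dot at (247,120). After allowing for parallax, the knob is in the yellow detent.

```bash
python3 - <<'E'
from h import *
np.set_printoptions(precision=4,suppress=True)
c1=lambda x,y:(200+y/6.25,358+x/6.25); c2=lambda x,y:(180+y/6.25,248+(x-400)/6.25)
P=lambda f,x,y,h:at_z("top",*f(x,y),h)
ctr=P(c1,217,212,.06);print("dial",ctr)
print("boxcorners mean",np.mean([P(c1,*p,.06) for p in[(58,55),(345,48),(368,375),(75,382)]],0))
for n,p in dict(red=(176,123),yel=(247,120),grn=(300,167)).items():
    v=P(c1,*p,.06)-ctr; print(n,np.arctan2(v[1],v[0]))
v=P(c1,265,165,.096)-ctr; print("ptr",v,np.arctan2(v[1],v[0]))
for n,p,h in[("lipL",(477,162),.089),("lipR",(710,155),.089),("lipLi",(530,160),.089),("lipLi2",(538,400),.080),("clip",(593,199),.078)]:print(n,P(c2,*p,h))
d=np.load("d_top0.npy")
for n,f,p in[("lip",c2,(505,200)),("clip",c2,(600,205)),("floor",c2,(590,120)),("floorlow",c2,(590,300)),("box",c1,(100,330))]:
    r,c=f(*p);r,c=int(r),int(c); print(n,at_depth("top",r,c,np.median(d[r-1:r+2,c-1:c+2])))
# floor plane from depth, uphill area + channel
print("red bin floor",at_depth("top",228,177,d[228,177]), "tri",tri(("top",231.8,392.7),("side",268.2,327.4)),tri(("top",210.8,279.9),("side",205.9,289.2)))
# side view: dial/selector pinpoint check
print(proj("side",np.r_[ctr[:2],.083]), proj("side",P(c2,593,199,.078)))
X=at_z("top",231.8,392.7,.083);print("grip by net@.083",X)
E
```

```text
dial [ 0.4833 -0.0899  0.06  ]
boxcorners mean [ 0.4826 -0.0884  0.06  ]
red 0.43174136194500384
yel -0.33009703162678805
grn -1.0732126077362827
ptr [ 0.0127 -0.005   0.036 ] -0.37376185778037335
lipL [0.5326 0.1844 0.089 ]
lipR [0.5363 0.1104 0.089 ]
lipLi [0.5336 0.1676 0.089 ]
lipLi2 [0.4579 0.1637 0.08  ]
clip [0.5228 0.1471 0.078 ]
lip [0.5212 0.1769 0.0843]
clip [0.5231 0.1447 0.0729]
floor [0.5503 0.149  0.068 ]
floorlow [0.492  0.1478 0.0559]
box [ 0.4455 -0.0503  0.0596]
red bin floor [0.4925 0.3654 0.0036] tri (array([ 0.4872, -0.0845,  0.0798]), [np.float64(0.001125281259153625), np.float64(0.0011252812591536886)]) (array([0.5275, 0.1441, 0.075 ]), [np.float64(0.002401583470911572), np.float64(0.0024015834709116626)])
(np.float64(326.5197643566023), np.float64(269.2196562056111)) (np.float64(285.53175376318325), np.float64(204.67811500963188))
grip by net@.083 [ 0.4859 -0.083   0.083 ]
```

```bash
python3 -m handwheel '29 -54 -5 0 0 0;29 -54 -5 0 0 0;29 -54 -5 0 0 0;29 -54 -5 0 0 0;29 -54 -5 0 0 0;29 -54 -5 0 0 0;29 -54 -5 0 0 0;29 -54 -5 0 0 0;29 -54 -5 0 0 0;29 -54 -5 0 0 0' 0
```

```text
time: 2.65
eef_pos: [0.4635, -0.0273, 0.196]
tool_rot: [[0.307, 0.952, 0.007], [0.952, -0.307, 0.002], [0.004, 0.006, -1.0]]
wrist_force: [0.3, 1.3, 0.2]
finger_gap: 0.0427
```

```bash
python3 -m handwheel '10 -30 -8 0 0 0;10 -30 -8 0 0 0;0 0 -20 0 0 0;0 0 -20 0 0 0;0 0 -20 0 0 0;0 0 -15 0 0 0;0 0 -10 0 0 0;0 0 -5 0 0 0;0 0 -2 0 0 0;0 0 0 0 0 0' 0
```

```text
time: 3.9
eef_pos: [0.4857, -0.094, 0.085]
tool_rot: [[0.312, 0.95, 0.009], [0.95, -0.312, 0.001], [0.004, 0.009, -1.0]]
wrist_force: [0.5, 0.2, -0.4]
finger_gap: 0.0427
```

```bash
python3 - <<'E'
from h import *
for cam in("side","top"):
    im,d=env.snapshot(cam); cv2.imwrite(f"pics/{cam}1.png",im)
a=cv2.imread("pics/side1.png");b=cv2.imread("pics/top1.png")
f=lambda m,r,c,h:cv2.resize(m[r-h:r+h,c-h:c+h],(400,400),interpolation=cv2.INTER_CUBIC)
cv2.imwrite("pics/crop2.png",np.hstack([f(a,262,327,45),f(b,232,390,40)]))
E
```

```text
(no output)
```

View pics/crop2.png

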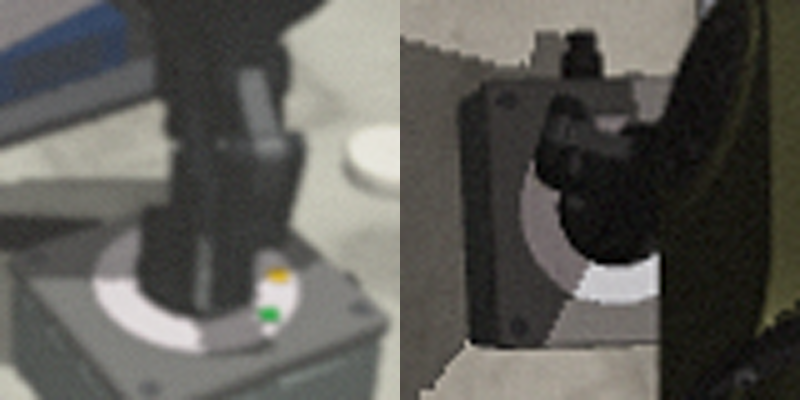

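The fingers straddle the grip bar just above the skirt, about 6 mm off in y. I'll correct that and close.

```bash
python3 -m handwheel '-1 3 0 0 0 0;-1 3 0 0 0 0;0 0 0 0 0 0;0 0 0 0 0 0;0 0 0 0 0 0;0 0 0 0 0 0;0 0 0 0 0 0;0 0 0 0 0 0;0 0 0 0 0 0;0 0 0 0 0 0' 1 40
```

```text
time: 5.25
eef_pos: [0.4845, -0.0885, 0.0858]
tool_rot: [[0.312, 0.95, 0.013], [0.95, -0.312, -0.002], [0.002, 0.013, -1.0]]
wrist_force: [1.9, -3.3, -2.3]
finger_gap: 0.0134
```

```bash
python3 -m handwheel '0 0 0 0 0 8;0 0 0 0 0 8;0 0 0 0 0 8;0 0 0 0 0 8;0 0 0 0 0 8;0 0 0 0 0 3;0 0 0 0 0 0;0 0 0 0 0 0;0 0 0 0 0 0;0 0 0 0 0 0' - 40
```

```text
time: 6.5
eef_pos: [0.4844, -0.088, 0.0858]
tool_rot: [[-0.439, 0.899, 0.01], [0.899, 0.439, 0.009], [0.003, 0.013, -1.0]]
wrist_force: [2.1, -1.8, -2.8]
finger_gap: 0.013
```

```bash
python3 -m handwheel '0 0 0 0 0 0;0 0 0 0 0 0;0 0 0 0 0 0;0 0 0 0 0 0;0 0 15 0 0 0;0 0 20 0 0 0;0 0 20 0 0 0;0 20 15 0 0 -9;0 30 5 0 0 -10;0 30 0 0 0 -10' 0 40
```

```text
time: 7.75
eef_pos: [0.4848, -0.007, 0.1693]
tool_rot: [[0.069, 0.997, 0.018], [0.998, -0.07, 0.002], [0.004, 0.018, -1.0]]
wrist_force: [-0.4, 0.2, 0.2]
finger_gap: 0.0428
```

```bash
python3 -m handwheel '2 22 0 0 0 -10;2 22 0 0 0 -10;2 22 0 0 0 -10;2 22 0 0 0 -10;2 22 0 0 0 -10;2 22 0 0 0 -10;2 22 0 0 0 -10;2 0 0 0 0 -8;0 0 0 0 -6 0;0 0 0 0 -6 0' 0 40
```

```text
time: 9.0
eef_pos: [0.5025, 0.1545, 0.1811]
tool_rot: [[0.97, 0.085, 0.227], [0.092, -0.996, -0.021], [0.224, 0.041, -0.974]]
wrist_force: [0.6, -0.3, -0.1]
finger_gap: 0.0427
```

```bash
python3 - <<'E'
from h import *
for cam in("side","top"):
    im,d=env.snapshot(cam); cv2.imwrite(f"pics/{cam}2.png",im)
a=cv2.imread("pics/side2.png");b=cv2.imread("pics/top2.png")
f=lambda m,r,c,h:cv2.resize(m[r-h:r+h,c-h:c+h],(400,400),interpolation=cv2.INTER_CUBIC)
cv2.imwrite("pics/crop3.png",np.hstack([f(a,235,305,75),f(b,220,330,90)]))
E
```

```text
(no output)
```

View pics/crop3.png

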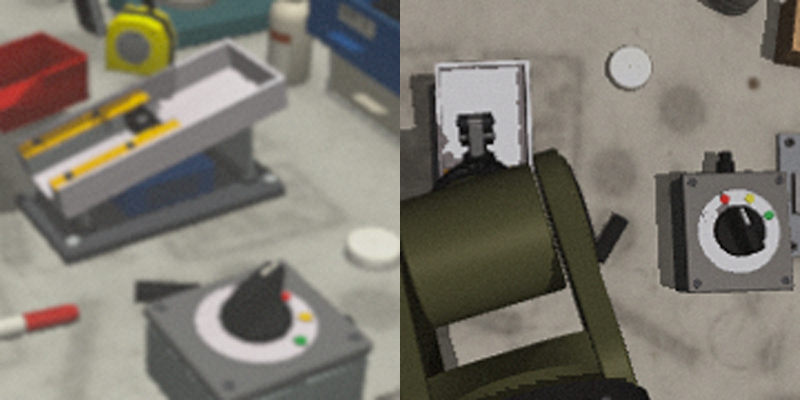

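The selector's pointer is at the red dot and the clip has not moved. Now I'll go down along the floor normal to straddle the clip.

```bash
python3 -m handwheel '0 -4 0 1.2 0.5 -1.2;0 -4 -10 1.2 0.5 -1.2;4 0 -20 0 0 0;4 0 -20 0 0 0;4 0 -15 0 0 0;3 0 -12 0 0 0;2 0 -8 0 0 0;2 0 -6 0 0 0;0 0 0 0 0 0;0 0 0 0 0 0' 0 40
```

```text
time: 10.35
eef_pos: [0.5229, 0.1442, 0.0863]
tool_rot: [[0.979, 0.035, 0.199], [0.033, -0.999, 0.016], [0.199, -0.009, -0.98]]
wrist_force: [-0.8, -1.3, -0.3]
finger_gap: 0.0425
```

```bash
python3 -m handwheel '0 1 -3 0 0 0.8;0 1 -2 0 0 0;0 0 0 0 0 0;0 0 0 0 0 0;0 0 0 0 0 0;0 0 0 0 0 0;0 0 0 0 0 0;0 0 0 0 0 0;0 0 0 0 0 0;0 0 0 0 0 0' 1 35
```

```text
time: 11.6
eef_pos: [0.5232, 0.146, 0.0831]
tool_rot: [[0.978, 0.052, 0.2], [0.049, -0.999, 0.018], [0.201, -0.008, -0.98]]
wrist_force: [-0.6, -0.7, -0.4]
finger_gap: 0.0189
```

Finger gap 18.9 mm, so the clip is held. Sliding it up the floor.

```bash
python3 -m handwheel '6 0.3 1.3 0 0 0;6 0.3 1.3 0 0 0;6 0.3 1.3 0 0 0;6 0.3 1.3 0 0 0;6 0.3 1.3 0 0 0;6 0.3 1.3 0 0 0;6 0.3 1.3 0 0 0;0 0 0 0 0 0;0 0 0 0 0 0;0 0 0 0 0 0' - 35
```

```text
time: 12.85
eef_pos: [0.5683, 0.1483, 0.0928]
tool_rot: [[0.978, 0.051, 0.2], [0.049, -0.999, 0.018], [0.201, -0.008, -0.98]]
wrist_force: [-0.1, 0.0, 0.4]
finger_gap: 0.0189
```

```bash
python3 - <<'E'
from h import *
for cam in("side","top"):
    im,d=env.snapshot(cam); cv2.imwrite(f"pics/{cam}3.png",im)
a=cv2.imread("pics/side3.png");b=cv2.imread("pics/top3.png")
f=lambda m,r,c,h:cv2.resize(m[r-h:r+h,c-h:c+h],(400,400),interpolation=cv2.INTER_CUBIC)
cv2.imwrite("pics/crop4.png",np.hstack([f(a,205,290,45),f(b,205,280,45)]))
E
```

```text
(no output)
```

View pics/crop4.png

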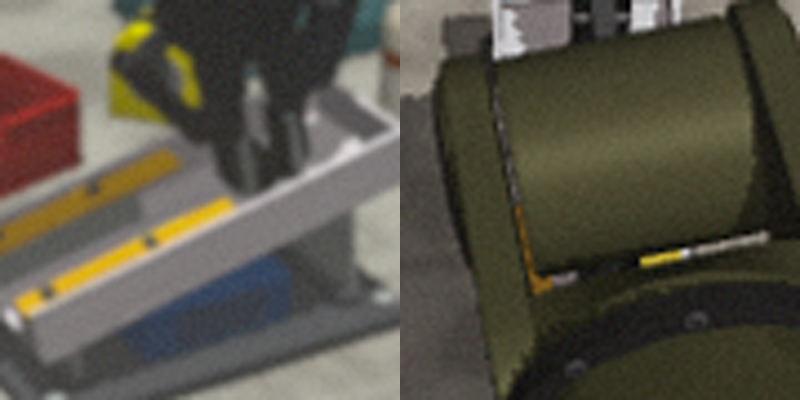

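The clip is clear of the lips and still on the floor: it moved 46 mm to x ≈ 56 mm. Lifting it and carrying it to the bin.

```bash
python3 -m handwheel '-2 0 10 0 0 0;-4 0 20 0 0 0;-4 0 22 0 0 0;-4 0 22 0 0 0;-4 15 15 0 5.7 0;-5 20 5 0.5 5.7 0;-7 25 0 0 0 -9.5;-7 25 0 0 0 -9.5;-7 25 0 0 0 -9.5;-7 25 0 0 0 -9.5' - 35
```

```text
time: 14.2
eef_pos: [0.5143, 0.2857, 0.1967]
tool_rot: [[0.804, -0.594, 0.018], [-0.594, -0.804, 0.023], [0.001, -0.029, -1.0]]
wrist_force: [0.1, -1.2, 0.2]
finger_gap: 0.0192
```

```bash
python3 -m handwheel '-5 20 0 0 0 -9.5;-3 20 0 0 0 -9.5;-2 15 0 0 0 -9.5;0 10 0 0 0 -9.5;0 0 0 0 0 0;0 0 0 0 0 0;0 0 0 0 0 0;0 0 0 0 0 0;0 0 0 0 0 0;0 0 0 0 0 0' - 35
```

```text
time: 15.45
eef_pos: [0.5025, 0.3529, 0.2009]
tool_rot: [[0.257, -0.966, 0.031], [-0.966, -0.257, 0.008], [0.001, -0.032, -1.0]]
wrist_force: [0.2, -0.0, -1.0]
finger_gap: 0.0187
```

```bash
python3 - <<'E'
from h import *
np.set_printoptions(precision=4,suppress=True)
for cam in("side","top"):
    im,d=env.snapshot(cam); cv2.imwrite(f"pics/{cam}4.png",im)
    for r in env.pinpoint("red_bin",cam)[:1]: print(cam,r,at_z(cam,*r["at"],0))
    for r in env.pinpoint("clip_centre",cam)[:4]: print(cam,r)
a=cv2.imread("pics/side4.png");b=cv2.imread("pics/top4.png")
f=lambda m,r,c,h:cv2.resize(m[r-h:r+h,c-h:c+h],(400,400),interpolation=cv2.INTER_CUBIC)
cv2.imwrite("pics/crop5.png",np.hstack([f(a,180,240,65),f(b,228,180,60)]))
E
```

```text
side {'at': [197.9, 240.0], 'conf': 0.59} [0.4924 0.3557 0.    ]
side {'at': [234.6, 201.5], 'conf': 0.67}
side {'at': [125.0, 246.1], 'conf': 0.58}
side {'at': [270.1, 292.7], 'conf': 0.45}
top {'at': [228.2, 179.9], 'conf': 0.91} [0.4924 0.3599 0.    ]
top {'at': [216.3, 278.1], 'conf': 0.57}
top {'at': [294.7, 246.9], 'conf': 0.52}
top {'at': [170.4, 224.6], 'conf': 0.5}
top {'at': [235.6, 328.9], 'conf': 0.48}
```

View pics/crop5.png

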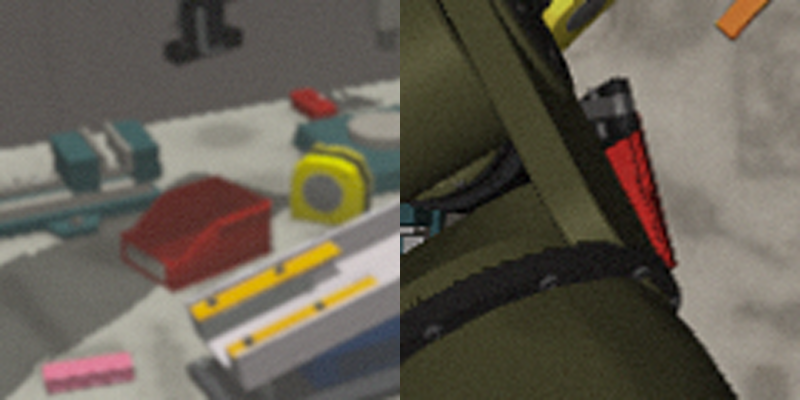

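The clip hangs level in the fingers at side-crop (205,40). Both views put the bin at about (0.492, 0.358). Lowering it in.

```bash
python3 -m handwheel '-5 3 -15 0 0 1;-5 3 -25 0 0 1;-1 0 -25 0 0 0;0 0 -25 0 0 0;0 0 -20 0 0 0;0 0 -18 0 0 0;0 0 -14 0 0 0;0 0 -8 0 0 0;0 0 0 0 0 0;0 0 0 0 0 0' - 35
```

```text
time: 17.0
eef_pos: [0.4877, 0.3596, 0.0405]
tool_rot: [[0.297, -0.955, 0.028], [-0.955, -0.297, 0.008], [0.001, -0.029, -1.0]]
wrist_force: [-0.1, -0.3, 0.0]
finger_gap: 0.0187
```

```bash
python3 -m handwheel '2 0 -4 0 0 0;1 0 -3 0 0 0;0 0 0 0 0 0;0 0 0 0 0 0;0 0 0 0 0 0;0 0 0 0 0 0;0 0 0 0 0 0;0 0 0 0 0 0;0 0 0 0 0 0;0 0 0 0 0 0' - 35
```

```text
time: 18.25
eef_pos: [0.4915, 0.3599, 0.0344]
tool_rot: [[0.297, -0.954, 0.03], [-0.955, -0.297, 0.009], [0.0, -0.031, -1.0]]
wrist_force: [-0.3, -0.0, -0.2]
finger_gap: 0.0187
```

```bash
python3 -m handwheel '0 0 0 0 0 0;0 0 0 0 0 0;0 0 0 0 0 0;0 0 0 0 0 0;0 0 0 0 0 0;0 0 10 0 0 0;0 0 20 0 0 0;0 0 25 0 0 0;0 0 30 0 0 0;0 0 30 0 0 0' 0.4 35
```

```text
time: 19.5
eef_pos: [0.491, 0.3596, 0.1565]
tool_rot: [[0.297, -0.954, 0.03], [-0.955, -0.297, 0.009], [0.0, -0.031, -1.0]]
wrist_force: [-0.8, 0.9, -0.7]
finger_gap: 0.0255
```

```bash
python3 -m handwheel '0 0 30 0 0 0;-20 -10 10 0 0 0;-30 -30 0 0 0 0;-30 -40 0 0 0 0;-20 -40 0 0 0 0;0 -40 0 0 0 0;0 -40 0 0 0 0;0 -30 0 0 0 0;0 0 0 0 0 0;0 0 0 0 0 0'
```

```text
time: 20.75
eef_pos: [0.3878, 0.1241, 0.2154]
tool_rot: [[0.298, -0.953, 0.051], [-0.955, -0.297, 0.019], [-0.002, -0.055, -0.999]]
wrist_force: [0.1, 0.8, -0.4]
finger_gap: 0.026
```

```bash
python3 - <<'E'
from h import *
np.set_printoptions(precision=4,suppress=True)
for cam in("side","top"):
    im,d=env.snapshot(cam); cv2.imwrite(f"pics/{cam}5.png",im)
    for r in env.pinpoint("clip_centre",cam)[:5]: print(cam,r,at_z(cam,*r["at"],.01))
    for q in("red_bin","white_lid","tape_measure"): print(q,[(r["at"],r["conf"]) for r in env.pinpoint(q,cam)[:1]])
a=cv2.imread("pics/side5.png");b=cv2.imread("pics/top5.png")
f=lambda m,r,c,h:cv2.resize(m[r-h:r+h,c-h:c+h],(400,400),interpolation=cv2.INTER_CUBIC)
cv2.imwrite("pics/crop6.png",np.hstack([f(a,215,280,85),cv2.resize(b[120:320,130:430],(400,267))[:, :] if 0 else cv2.copyMakeBorder(cv2.resize(b[120:320,130:430],(400,267),interpolation=cv2.INTER_AREA),0,133,0,0,cv2.BORDER_CONSTANT)]))
E
```

```text
side {'at': [268.6, 291.4], 'conf': 0.66} [0.4735 0.0198 0.01  ]
side {'at': [191.5, 240.2], 'conf': 0.61} [0.4995 0.3713 0.01  ]
side {'at': [234.1, 200.9], 'conf': 0.5} [0.347 0.217 0.01 ]
red_bin [([200.6, 236.5], 0.94)]
white_lid [([255.1, 368.8], 0.55)]
tape_measure [([186.2, 283.3], 0.74)]
top {'at': [240.2, 334.5], 'conf': 0.69} [0.4713 0.0237 0.01  ]
top {'at': [293.4, 246.5], 'conf': 0.63} [0.355  0.2116 0.01  ]
top {'at': [167.4, 224.9], 'conf': 0.61} [0.6267 0.2648 0.01  ]
top {'at': [225.2, 179.6], 'conf': 0.59} [0.4981 0.3587 0.01  ]
red_bin [([229.4, 178.2], 0.74)]
white_lid [([161.4, 340.8], 0.77)]
tape_measure [([168.0, 176.8], 0.85)]
```

View pics/crop6.png

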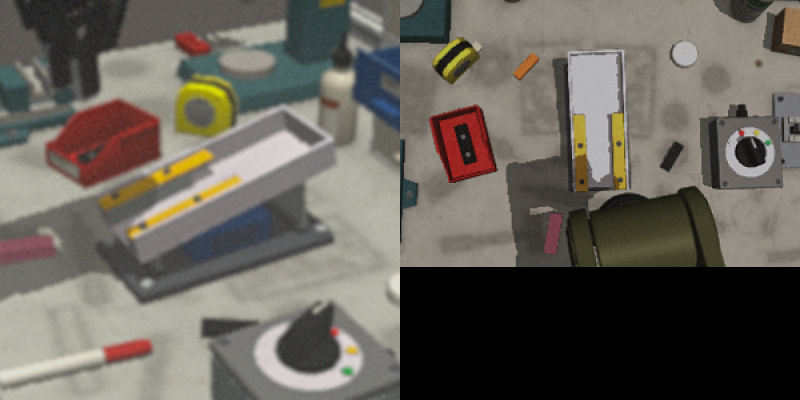

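The clip lies flat in the bin at top-crop (464,145), with the bin upright. The selector is at red and the lid and tape have not moved. Handing in.

```bash
python3 -c "
from cell import env
print(env.close_job(), env.sense()['time'])"
```

```text
the job is handed in; nothing more can be done
the job is handed in; nothing more can be done
```

I finished the job and handed it in at about 21 s of the 56 s allowed; no verdict was reported.

- **Selector:** I turned it from yellow to red (the gripper turned 0.77 rad) and let go. In later pictures the pointer stayed at the red dot.
- **Clip:** I gripped it in the throat and slid it 46 mm up the chute floor, to about x = 56 mm by my estimate. I then lifted it out and released it low in the red bin.

**Last checks:**
- The clip lies flat in the middle of the upright bin, at about (0.498, 0.36).
- The lid and the tape measure had shifted by no more than 3 pixels, which is within the noise of the detection.
- The arm stood clear, with a wrist force below 1 N.

**Disagreements:**
- The two views differed by up to about 12 mm on the clip's y position in the bin, taken at an assumed height, which still leaves it well inside.
- The selector's final angle was judged from the pictures, not read from a sensor.
- The clip's height while it was pushed up the chute comes from the gripper's position, because the arm hid the top view.

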